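# Work the canister's slide gate, then hold its lid ready over the rim

## Task

First work the slide gate of the grey dosing canister: pull its knob all the way out to the stop, then push it fully home again. Then take the canister's loose lid by its handle, lift it over the tops of the things standing between, higher than all of them and without disturbing anything on the counter, and bring it above the canister. Finish while still holding the lid there, still and level, centred and square over the open rim (either way round), about a finger's width above it and never touching the canister, so that I can check the seal and snap the clips myself.

Things in the scene. Friction and masses are not known exactly. Their poses are not given: they have to be found in the camera images.
- hopper_rim (a point): Centre of the open rim of the grey plastic dosing canister: a rectangular box fixed to the counter, left or right of the row, 100 mm along its x, 130 mm along its y, 115 mm tall, rim flange 108 x 138 mm. Its front (-x, roughly towards the robot) has a low guide 45 mm long, 60 mm wide, 50 mm tall, from which the gate rod comes out.
- gate_knob (a point): Middle of the black gate knob at the canister's foot, 45 mm above the counter: an upright block 20 mm along the slide, 26 mm across, 34 mm tall (26 to 60 mm above the counter), on a 10 mm rod. Axes as the canister's: it pulls out along -x, straight away from the canister. With the gate home it lies 137 mm in front of the canister's centre.
- gate (a joint): How far the gate is out, in m: 0 is fully home (at its inner stop), 0.050 is all the way out (at its outer stop). It may start up to 12 mm out. It runs stiffly (about 4 N) and stays where it is left.
- lid_grip (a point): Middle of the handle of the loose grey lid, lying skirt down across the row from the canister; 42 mm above the lid's lower edge. Handle: upright bar 14 mm thick (x), 70 mm long (y), 19 to 55 mm above the lower edge; grasp it across x from above. Lid 118 mm (x) by 148 mm (y; 158 mm over the clips), 19 mm thick, hollow below, 0.09 to 0.18 kg.
- lid_edge (a point): Centre of the lid's lower edge (lower ends of skirt and clips), 42 mm below lid_grip; axes as the lid's, z up. On the canister the lid's x goes with the canister's x and its y with the canister's y, either way round.
- flask: Empty stainless insulated flask with a black flip-top spout, standing, 72 mm diameter, 180 mm tall; the tallest thing in the row. Origin at the centre of its underside.
- cup: Olive-green silicone mate cup, standing open, 72 mm diameter, 85 mm tall; in the row, beyond the flask. Origin at the centre of its underside.
- jar: Glass jar with a steel lid, 64 mm diameter, 100 mm tall; last of the row, farthest from the robot. Origin at the centre of its underside.
- bombilla: Curved aluminium bombilla lying along its x, 180 mm long, 8 mm thick, nearer the robot than the flask. Origin on the counter, near its middle.
- spoon: Steel spoon lying on the right side of the counter, 150 mm long. Origin on the counter below its middle.
- tin: Small aluminium tin on the left side of the counter, 68 mm diameter, 75 mm tall. Origin at the centre of its underside.
Not all that is in view belongs to the job. What is shaped like the part that bears lid_grip but blue or red is not meant.

How it is judged (in metres and radians):
On the way, in this order (a step that is already met when the one before it is completed fails the run):
1. the gate knob has been pulled all the way out (value of joint gate above 0.044 m), for 0.05 s.
2. the gate has been pushed fully home (value of joint gate below 0.005 m), for 0.1 s.
3. the lid is carried across the row, above the height of the flask (height (world z) of lid_edge above 0.182 m and world y of lid_edge between -0.08 and 0.08 m), for 0.04 s.
At the end, for the whole second after the job is handed in: Lid held still in the gripper, lower edge 4-30 mm above the rim, centred within 8 mm, square (either way round) and level within 0.1 rad, not touching the canister; gate home within 6 mm; flask, cup, jar, tin upright, and they, bombilla and spoon within 25 mm of their starts (z of lid_edge in the frame of hopper_rim between 0.004 and 0.03 m and horizontal distance between lid_edge and hopper_rim below 0.008 m and angle between the y axis of lid_edge and the y axis of hopper_rim, either way round below 0.1 rad and angle between lid_edge's own z axis and vertical below 0.1 rad and linear speed of lid below 0.02 m/s and contact force between lid and the fingers above 1 N and contact force between lid and hopper below 0.1 N and value of joint gate below 0.006 m and angle between each of flask, cup, jar, tin's own z axis and vertical below 0.15 rad and distance of each of flask, cup, jar, bombilla, spoon, tin from where it was at the start of the episode below 0.025 m); the arm keeps its last pose, push and grip.
It fails at once if the lid touches the canister (contact force between lid and hopper above 0.5 N).
It fails at once if a thing on the counter is knocked over or pushed away (distance of any of flask, cup, jar, bombilla, spoon, tin from where it was at the start of the episode above 0.03 m or angle between any of flask, cup, jar, tin's own z axis and vertical above 0.5 rad).
It also fails if it takes over 61 s, if anything falls off the work surface, if the arm or the gripper's body presses on something with over 40 N, if the wrist force passes 120 N, or if a joint passes its speed limit or range.

## Robot

A 7-joint arm with a two-finger parallel gripper is mounted at the origin on the work surface. World frame = base frame: x ahead of the robot, y to its left, z up, the work surface at z = 0. Lengths are in mm, angles in rad, forces in N, time in s.
With the tool pointing down it reaches from about 400 to 875 mm from the base axis. Payload 4.4 kg.
Tool frame: the origin (TCP) lies at the centre of the arm's flange, where the gripper is bolted on; the fingertips stand 173 mm ahead of it and the grasp point (between the pads) lies 155 mm ahead of it; z points along the fingers, y is the direction in which the jaws open and shut (so a half turn about z gives the same grasp; the last joint's range is limited). The gripper opens to 85 mm and grips with 20 to 120 N. Pads are 22 mm wide; open, the fingers measure 114 mm over their backs; the gripper's body (76 mm by 85 mm) begins 54 mm behind the grasp point. The pads swing forward as they close: fully open they stand 13 mm farther back than shut.
Start: joints at [1.156, 0.628, 0.038, 1.517, -0.027, 0.996, -0.02], TCP at [222.172, -610.864, 404.713] pointing down, gripper open.
Joint ranges: [-3.06, 3.06], [-0.37, 2.12], [-1.25, 1.32], [0.18, 2.47], [-1.1, 4.24], [0.23, 1.98], [-2.94, 2.94]. Speed limits (rad/s): [2.57, 2.57, 3.14, 3.14, 3.14, 3.14, 3.14].

## Interface

Orientations are given as [roll, pitch, yaw] about the fixed x, y, z axes, in that order (R = Rz(yaw) Ry(pitch) Rx(roll)).
In Python, from cell import * gives the robot as it stands. The module is installed in compiled form; this text tells all that it offers.
- The arm moves only by the shell command python3 -m jog 'ROWS'. ROWS is JSON, one flat list of numbers, 5 for each row, row after row: the shift along the tool's x, y, z in mm, then the turn about the tool's z in degrees, then the finger opening in mm, from 0 to 85.4. A call has 1 to 20 rows; each row is the pose to reach, as a shift and turn from the pose commanded when the call began, along the tool's axes at that moment; what a row does not reach only later rows make up. A row lasts 1/12 s, in which the tool goes at most 41.7 mm and 7.16 degrees, less where a joint would pass 70% of its speed; a pose out of reach is approached as far as the arm can. A call with a gripper value outside its range is refused whole. The fingers move at their own pace and stop on an object; the grip force is fixed at half the most. Time passes only in rows, so rows that repeat a pose let the fingers close. It gives the time, the measured TCP pose, the force and the opening at its end, in the units of the state.
- read_state(): the state, without advancing time (a new reading comes with each control period).
- get_image(name): name is "scene" or "top" or "wrist"; returns (picture, depth): 400x640x3 uint8, blue, green, red; 400x640 float32, mm along the optical axis (not along the pixel's ray), 0 where there is no reading.
- camera_params(name): a dict with "K" (3x3 intrinsics, pixels), "T" (4x4, takes a point from camera to world coordinates). Camera axes: x right, y up, looking along -z (the intrinsics and any distortion apply to the point x, -y, -z); pixel columns grow to the right and rows downward; lengths in mm; the calibration is good to about 2 mm. A picture is of the moment at which its call begins: read the wrist's pose just before it. camera_params takes no time and is no camera call; for the wrist camera it gives the pose at the moment of the call.
- finish_job(): hands the job in, once; it reports no verdict.
The state is a dict: "clock": time; "qpos": joint angles; "qd": joint speeds; "tau": joint torques, N m; "eef_pos": TCP position; "tool_rot": TCP orientation; "force": force on the tool from outside, world axes, zero at the start; "torque": the same for the moment, N m; "width": finger opening in mm.
Only numpy, scipy, OpenCV 4.12 (cv2) and the standard library are available. Lean on these libraries where they do the work, as an engineer would, in place of code of your own. Each camera call takes 0.05 s, during which the arm holds its last target.

## Working session

There is one attempt and no reset: what is moved stays moved. The work goes in short steps, Python scripts to look and compute and a shell command to move; the robot and the scene stay as the last step left them, time stands still between calls to the robot, and variables do not carry over. Pictures are saved under pics/ and viewed, and the job is handed in when it is done.

```bash
mkdir -p pics; cat > h.py <<'E'
from cell import *
import numpy as np, cv2
def pix2pt(cp,u,v,d):
    K=np.array(cp["K"]);T=np.array(cp["T"])
    x=(u-K[0,2])/K[0,0]*d; y=(v-K[1,2])/K[1,1]*d
    p=np.stack([x,-y,-d*np.ones_like(x),np.ones_like(x)],-1)
    return (p@T.T)[...,:3]
def cloud(cp,dep):
    v,u=np.mgrid[0:dep.shape[0],0:dep.shape[1]].astype(float)
    return pix2pt(cp,u,v,dep.astype(float))
def plane(cp,u,v,z):
    a=pix2pt(cp,np.float64(u),np.float64(v),np.float64(1.));o=np.array(cp["T"])[:3,3]
    d=a-o; return o+d*(z-o[2])/d[2]
E
python3 - <<'E'
from h import *
for n in ["scene","top"]:
    im,d=get_image(n); cp=camera_params(n)
    cv2.imwrite(f"pics/{n}0.png",im); np.savez(f"{n}0.npz",im=im,d=d,K=cp["K"],T=cp["T"])
    print(n,{k:np.round(v,3).tolist() if k in"KT" else v for k,v in cp.items()})
s=read_state(); print(s)
E
```

```text
scene {'K': [[437.255, 0.0, 319.983], [0.0, 437.255, 205.743], [0.0, 0.0, 1.0]], 'T': [[-0.504, -0.533, 0.68, 1531.725], [0.864, -0.3, 0.405, 589.951], [-0.012, 0.792, 0.611, 975.053], [0.0, 0.0, 0.0, 1.0]]}
top {'K': [[362.985, 0.0, 321.241], [0.0, 362.985, 198.739], [0.0, 0.0, 1.0]], 'T': [[-0.015, 0.998, -0.069, 478.512], [-1.0, -0.014, 0.02, 18.23], [0.019, 0.069, 0.997, 1132.712], [0.0, 0.0, 0.0, 1.0]]}
{'clock': 0.1, 'qpos': array([ 1.15618858,  0.62926332,  0.03838324,  1.51826126, -0.02697648,
        0.99631235, -0.01997598]), 'qd': array([ 0.00022872, -0.00224534,  0.0001487 , -0.00401319, -0.00179914,
        0.00056167, -0.00162099]), 'tau': array([ 3.34013777e-03, -5.64527929e+01,  1.23055849e+00, -1.93971634e+01,
        1.12292968e-02,  5.48025899e-03,  1.71689010e-05]), 'eef_pos': array([ 222.12197442, -610.58988008,  403.87555353]), 'tool_rot': array([-3.13986440e+00,  1.48156408e-06,  3.48894483e-01]), 'force': array([-0.24320207, -0.23301083, -0.42981623]), 'torque': array([ 0.0344637 ,  0.00782526, -0.02384801]), 'width': 85.33905141065536}
```

View pics/scene0.png

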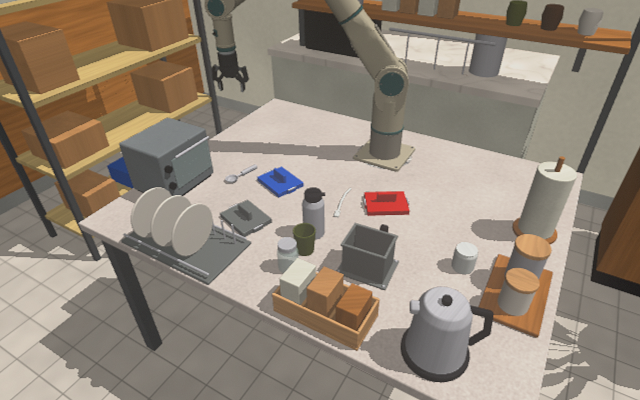

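View pics/top0.png

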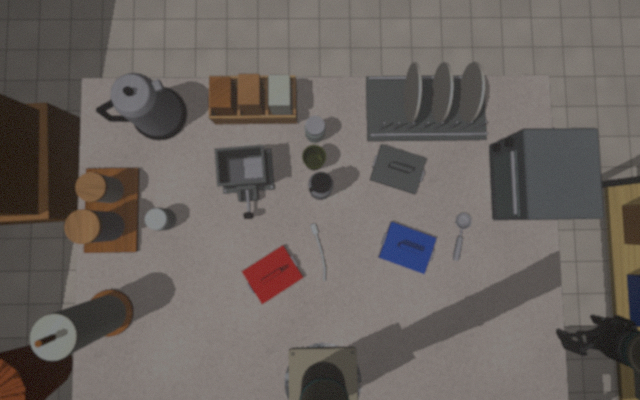

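Lid candidates in the top view are the grey lid at (398,168), the blue one at (408,246), the red one at (272,275) and the grey dish rack at (425,107). By the description it is the grey one with a handle. The canister is at (244,167) and its black knob at (249,214). Next I'll crop closer and measure.

```bash
python3 - <<'E'
from h import *
t=np.load("top0.npz"); s=np.load("scene0.npz")
a=cv2.resize(t["im"][135:225,200:440],None,fx=3.3,fy=3.3,interpolation=cv2.INTER_CUBIC)
cv2.imwrite("pics/crop_top.png",a)
a=cv2.resize(s["im"][190:300,210:420],None,fx=3.6,fy=3.6,interpolation=cv2.INTER_CUBIC)
cv2.imwrite("pics/crop_scene.png",a)
for n,c in(("top",t),("scene",s)):
    P=cloud(c,c["d"]); ok=(c["d"]>0)
    def rep(name,x0,x1,y0,y1,z0,z1):
        m=ok&(P[...,0]>x0)&(P[...,0]<x1)&(P[...,1]>y0)&(P[...,1]<y1)&(P[...,2]>z0)&(P[...,2]<z1)
        q=P[m]
        if len(q)<5: print(n,name,len(q));return
        r=cv2.minAreaRect(q[:,:2].astype(np.float32))
        print(n,name,len(q),np.round(np.median(q,0),1),"rect",np.round(r[0],1),np.round(r[1],1),round(r[2],1))
    # table
    rep("table",300,400,-50,50,-20,20)
    rep("all lid",420,720,-340,-100,11,70)
    rep("lidhandle",420,720,-340,-100,35,70)
    rep("hopper rim",480,720,130,360,105,130)
    rep("knob",380,520,130,360,45,75)
    rep("flask",450,620,-60,80,150,210)
    rep("flask all",450,620,-60,80,100,210)
    rep("cup/jar",600,800,-60,80,60,120)
E
```

```text
top table 1058 [348.9   0.4   0.6] rect [ 3.5e+02 -1.0e-01] [ 99.7 100. ] 89.8
top all lid 2478 [ 626.3 -246.3   19.8] rect [ 569.3 -246.3] [303.7 176.8] 2.1
top lidhandle 136 [ 645.4 -242.7   54.4] rect [ 544.4 -255.6] [242.8  65.3] 6.4
top hopper rim 550 [652.7 229.2 115.3] rect [647.9 225.4] [108.7 138.1] 4.2
top knob 60 [507.6 213.6  59.4] rect [507.7 213.9] [24.2 17.7] 89.2
top flask 358 [ 5.873e+02 -4.000e-01  1.709e+02] rect [590.2   0.6] [57.2 54.7] 82.6
top flask all 517 [ 5.842e+02 -5.000e-01  1.697e+02] rect [ 5.868e+02 -2.000e-01] [69.6 64.7] 89.2
top cup/jar 570 [748.6  14.7  96.9] rect [725.7  18.1] [167.8  88. ] 11.5
scene table 428 [352.6   0.9   3. ] rect [350.4   0. ] [99.7 99.1] 90.0
scene all lid 1310 [ 644.  -237.4   21.6] rect [ 569.5 -246.3] [301.9 178.4] 1.8
scene lidhandle 107 [ 650.9 -239.1   54.1] rect [ 543.6 -254.5] [245.4  67.3] 5.5
scene hopper rim 551 [641.7 223.9 115.7] rect [646. 225.] [113.6 140.1] 3.8
scene knob 54 [511.7 216.9  58.9] rect [506.6 215.3] [20.8 26.1] 6.6
scene flask 247 [597.3   7.5 171.1] rect [589.9  -1.4] [60.4 57.4] 78.9
scene flask all 489 [603.9  14.9 150.5] rect [591.2   1.7] [69.  56.9] 89.7
scene cup/jar 977 [702.5  17.4  84.4] rect [699.   17.4] [194.  77.] 5.6
```

View pics/crop_top.png

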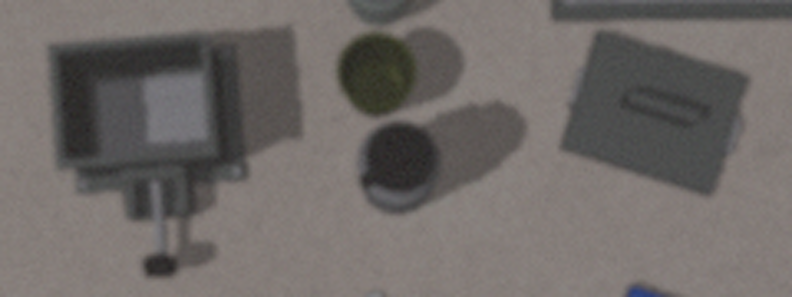

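View pics/crop_scene.png

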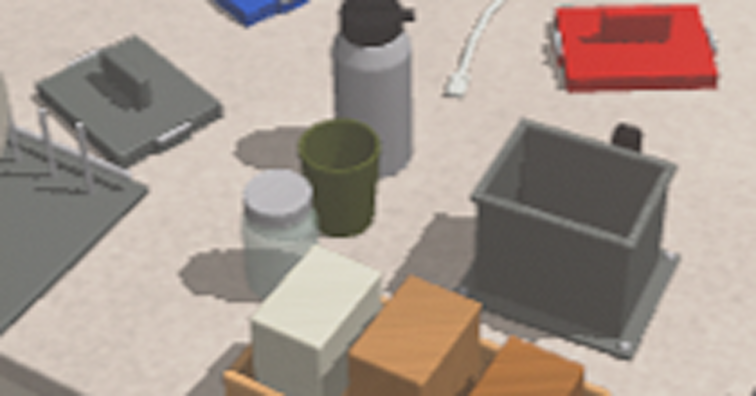

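The crops confirm it: the grey lid with clips is at (398,168), and the canister's black knob at (249,214). Now for the lid's orientation.

```bash
python3 - <<'E'
from h import *
for n in("top","scene"):
    c=np.load(n+"0.npz"); P=cloud(c,c["d"]); ok=c["d"]>0; im=c["im"].astype(int)
    sat=im.max(2)-im.min(2)
    m=ok&(P[...,0]>570)&(P[...,0]<735)&(P[...,1]>-345)&(P[...,1]<-140)&(P[...,2]>10)&(P[...,2]<70)&(sat<40)
    k,l,st,ce=cv2.connectedComponentsWithStats(m.astype(np.uint8))
    i=1+np.argmax(st[1:,4]); m=l==i
    for nm,mm in(("lid",m),("plate",m&(P[...,2]<28)),("handle",m&(P[...,2]>38))):
        q=P[mm]; r=cv2.minAreaRect(q[:,:2].astype(np.float32)); ev=np.linalg.eigh(np.cov(q[:,:2].T))[1][:,1]
        print(n,nm,len(q),np.round(q.mean(0),1),np.round(r[0],1),np.round(r[1],1),round(r[2],1),"pca long",round(np.degrees(np.arctan2(ev[1],ev[0])),1))
    if n=="top":
        m=ok&(P[...,2]>105)&(P[...,2]<125)&(P[...,0]>570)&(P[...,1]>140)&(P[...,1]<310)&(P[...,0]<720)
        r=cv2.minAreaRect(P[m][:,:2].astype(np.float32));print("rim",r)
    for nm,b in dict(cup=(640,720,-40,60,70,95),jar=(710,800,-40,60,85,110),flask=(540,640,-50,50,100,200),tin=(400,700,300,560,60,90),bomb=(380,560,-60,60,5,25),near_lid=(700,760,-400,-140,5,300)).items():
        mm=ok&(P[...,0]>b[0])&(P[...,0]<b[1])&(P[...,1]>b[2])&(P[...,1]<b[3])&(P[...,2]>b[4])&(P[...,2]<b[5]);q=P[mm]
        if len(q): print(n,nm,len(q),q.min(0).round(),q.max(0).round())
E
```

```text
top lid 1851 [ 646.4 -243.4   22. ] [ 647.9 -244.8] [160.1 119.5] 71.3 pca long 71.3
top plate 1706 [ 646.4 -243.4   19.5] [ 647.9 -244.8] [160.1 119.5] 71.3 pca long 71.3
top handle 128 [ 646.1 -243.5   53.1] [ 647.9 -244. ] [69.2 15.5] 71.2 pca long 72.0
rim ((647.9221801757812, 225.39158630371094), (108.68571472167969, 138.10520935058594), 4.214611530303955)
top cup 145 [641. -18.  70.] [712.  52.  90.]
top jar 309 [711. -14.  85.] [793.  39. 106.]
top flask 526 [554. -35. 101.] [626.  35. 184.]
top tin 442 [468. 443.  60.] [535. 508.  81.]
top bomb 147 [383. -59.   5.] [558.  57.  24.]
top near_lid 769 [ 700. -400.    5.] [ 758. -141.   39.]
scene lid 1031 [ 654.5 -237.1   24.2] [ 643.  -242.2] [160.7 128.2] 70.8 pca long 78.0
scene plate 904 [ 655.  -236.7   20.9] [ 643.  -242.2] [160.7 128.2] 70.8 pca long 78.4
scene handle 93 [ 650.4 -240.1   53.1] [ 647.6 -243.1] [72.5 16.8] 70.0 pca long 73.2
scene cup 221 [640. -20.  70.] [710.  54.  91.]
scene jar 262 [710. -14.  85.] [792.  41. 106.]
scene flask 559 [563. -33. 100.] [626.  36. 186.]
scene tin 348 [469. 444.  60.] [536. 510.  83.]
scene bomb 149 [381. -58.   5.] [558.  59.  16.]
scene near_lid 389 [ 700. -341.    5.] [ 760. -144.   40.]
```

Grey lid: handle at about (647.5,-244), long axis at 71.2°. Rim: centre (647.7,225.3), yaw 4.2°. Knob: (507.5,214.5). Working out the approach rows to the knob next.

```bash
cat >> h.py <<'E'
from scipy.spatial.transform import Rotation as Ro
def shift(x,y,z,psi=None):
    s=read_state(); R=Ro.from_euler("xyz",s["tool_rot"]).as_matrix()
    d=R.T@(np.array([x,y,z])-s["eef_pos"])
    yaw=np.degrees(np.arctan2(R[1,0],R[0,0]))
    t=None if psi is None else -((psi-yaw+180)%360-180)
    print("clock",round(s["clock"],2),"pos",s["eef_pos"].round(1),"yaw",round(yaw,2),"F",s["force"].round(1),"w",round(s["width"],1),"-> shift",d.round(1),"turn",None if t is None else round(t,1))
E
python3 - <<'E'
from h import *
shift(470,-200,404,4.2); shift(507.5,214.5,404,4.2)
E
```

```text
clock 0.1 pos [ 222.1 -610.6  403.9] yaw 19.99 F [-0.2 -0.2 -0.4] w 85.3 -> shift [ 373.3 -301.1    0.4] turn 15.8
clock 0.1 pos [ 222.1 -610.6  403.9] yaw 19.99 F [-0.2 -0.2 -0.4] w 85.3 -> shift [ 550.2 -677.8    1. ] turn 15.8
```

```bash
python3 -m jog '[373,-301,0,8,60, 373,-301,0,8,60, 373,-301,0,8,60, 373,-301,0,8,60, 373,-301,0,8,60, 373,-301,0,8,60, 373,-301,0,8,60, 373,-301,0,8,60, 373,-301,0,8,60, 373,-301,0,16,60, 373,-301,0,16,60, 373,-301,0,16,60, 373,-301,0,16,60, 373,-301,0,16,60]'
python3 -c "
from h import *
shift(507.5,214.5,404,4.2)"
```

```text
clock: 1.27
eef_pos: [470.4, -199.0, 404.4]
tool_rot: [-3.141, 0.001, 0.073]
force: [0.5, -0.3, 0.0]
width: 59.9
clock 1.27 pos [ 470.4 -199.   404.4] yaw 4.21 F [ 0.5 -0.3  0. ] w 59.9 -> shift [  67.3 -409.7    0.5] turn 0.0
```

```bash
python3 -m jog '[67,-409,0,0,60, 67,-409,0,0,60, 67,-409,0,0,60, 67,-409,0,0,60, 67,-409,0,0,60, 67,-409,0,0,60, 67,-409,0,0,60, 67,-409,0,0,60, 67,-409,0,0,60, 67,-409,0,0,60, 67,-409,0,0,60, 67,-409,60,0,60, 67,-409,60,0,60, 67,-409,60,0,60, 67,-409,60,0,60]'
python3 - <<'E'
from h import *
shift(507.5,214.5,205,4.2)
cp=camera_params("wrist"); im,d=get_image("wrist")
cv2.imwrite("pics/w1.png",im); np.savez("w1.npz",im=im,d=d,K=cp["K"],T=cp["T"])
E
```

```text
clock: 2.52
eef_pos: [508.6, 210.2, 344.1]
tool_rot: [3.14, 0.002, 0.067]
force: [0.1, 0.8, 0.1]
width: 60.0
clock 2.52 pos [508.6 210.2 344.1] yaw 3.83 F [0.1 0.8 0.1] w 60.0 -> shift [ -0.5  -4.6 139.1] turn -0.4
```

View pics/w1.png

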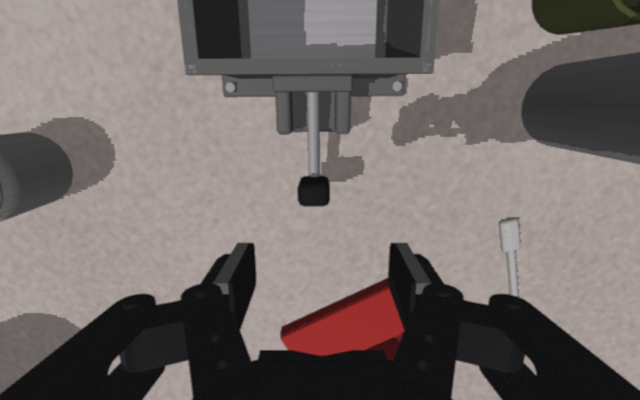

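The wrist view shows the knob at (314,191), the rod running up to the guide, and the flange's front edge near row 66.

```bash
python3 - <<'E'
from h import *
c=np.load("w1.npz");P=cloud(c,c["d"]);g=c["im"].max(2)
m=(g<60); m[:170]=0;m[215:]=0;m[:,:290]=0;m[:,340:]=0
q=P[m&(P[...,2]>55)&(P[...,2]<65)]
r=cv2.minAreaRect(q[:,:2].astype(np.float32)); print(len(q),q.mean(0).round(1),r)
q=P[(P[...,2]>110)&(P[...,2]<119)&(P[...,0]>560)&(P[...,1]>120)&(P[...,1]<320)]
print(q.min(0),q.max(0)); 
# front edge of flange: fit
v,u=np.where((P[...,2]>110)&(P[...,2]<119)&(P[...,0]>560))
pts=[]
for uu in range(195,430,5):
    vv=v[u==uu]
    if len(vv): pts.append(P[vv.max(),uu])
pts=np.array(pts); f=np.polyfit(pts[:,1],pts[:,0],1); print("front edge yaw",np.degrees(np.arctan(-f[0])),pts[:,1].min(),pts[:,1].max(),"x at 222:",np.polyval(f,222))
shift(507.5,214.5,205,4.2)
E
```

```text
661 [506.3 216.7  58.7] ((505.86627197265625, 216.96359252929688), (18.582666397094727, 23.805992126464844), 4.583972930908203)
[586.25569022 154.13042899 110.01001575] [632.42216106 294.78781024 117.33192339]
front edge yaw 4.070279930844507 158.10289997064655 285.88686586720115 x at 222: 591.2414626523083
clock 2.57 pos [509.1 210.7 345.3] yaw 3.85 F [ 0.7  0.2 -0.1] w 59.6 -> shift [ -1.4  -4.  140.3] turn -0.4
```

```bash
python3 -m jog '[-2.5,-5,40,-0.4,60, -2.5,-5,80,-0.4,60, -2.5,-5,110,-0.4,60, -2.5,-5,130,-0.4,60, -2.5,-5,142,-0.4,60, -2.5,-5,142,-0.4,60, -2.5,-5,142,-0.4,0, -2.5,-5,142,-0.4,0, -2.5,-5,142,-0.4,0, -2.5,-5,142,-0.4,0, -2.5,-5,142,-0.4,0, -2.5,-5,142,-0.4,0, -2.5,-5,142,-0.4,0]'
python3 - <<'E'
from h import *
shift(507.5,214.5,205,4.2)
cp=camera_params("wrist"); im,d=get_image("wrist")
cv2.imwrite("pics/w2.png",im)
E
```

```text
clock: 3.65
eef_pos: [506.5, 216.4, 204.9]
tool_rot: [-3.142, -0.003, 0.076]
force: [-0.7, -2.7, 5.4]
width: 25.0
clock 3.65 pos [506.5 216.4 204.9] yaw 4.34 F [-0.7 -2.7  5.4] w 25.0 -> shift [ 0.9  1.9 -0.1] turn 0.1
```

View pics/w2.png

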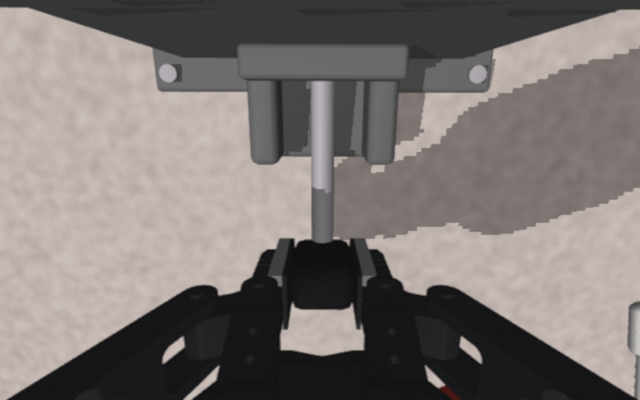

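The knob at (322,275) is gripped, with the jaws stopped at 25 mm. Now pulling.

```bash
python3 -m jog '[-8,0,0,0,0, -16,0,0,0,0, -24,0,0,0,0, -32,0,0,0,0, -38,0,0,0,0, -42,0,0,0,0, -44,0,0,0,0, -44,0,0,0,0]'
```

```text
clock: 4.37
eef_pos: [463.1, 213.2, 204.9]
tool_rot: [-3.141, -0.006, 0.076]
force: [2.1, -3.0, 8.3]
width: 24.8
```

```bash
python3 -m jog '[-2,0,0,0,0, -4,0,0,0,0, -6,0,0,0,0, -6,0,0,0,0]'
```

```text
clock: 4.7
eef_pos: [459.0, 212.7, 204.9]
tool_rot: [-3.14, -0.01, 0.075]
force: [7.8, -3.7, 3.8]
width: 25.3
```

```bash
python3 -m jog '[-2,0,0,0,0, -4,0,0,0,0, -4,0,0,0,0, -4,0,0,0,0]'
python3 - <<'E'
from h import *
im,d=get_image("wrist")
cv2.imwrite("pics/w3.png",im)
im,d=get_image("top"); c=np.load("top0.npz");P=cloud(c,d);np.savez("top1.npz",im=im,d=d)
E
```

```text
clock: 5.03
eef_pos: [457.8, 212.5, 204.9]
tool_rot: [-3.139, -0.017, 0.073]
force: [14.9, -3.3, -2.9]
width: 24.9
```

View pics/w3.png

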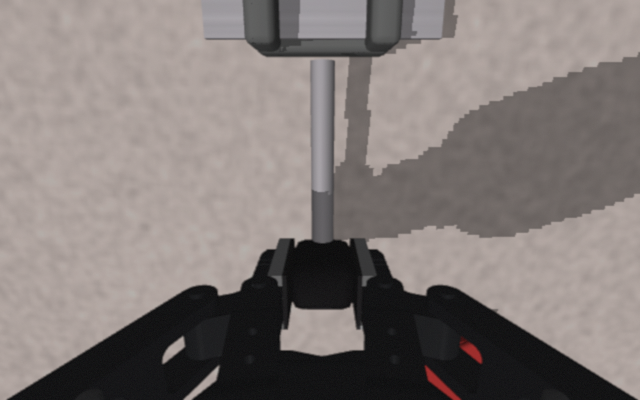

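The pull ended at the stop: force rose to 15 N, motion ceased at 48.7 mm, and the knob is still at (322,275) with no slip. Pushing home.

```bash
python3 -m jog '[8,0,0,0,0, 16,0,0,0,0, 24,0,0,0,0, 32,0,0,0,0, 40,0,0,0,0, 46,0,0,0,0, 50,0,0,0,0, 54,0,0,0,0, 56,0,0,0,0, 58,0,0,0,0, 58,0,0,0,0]'
```

```text
clock: 6.05
eef_pos: [509.5, 216.7, 204.9]
tool_rot: [3.141, -0.001, 0.075]
force: [-3.1, -2.4, 11.1]
width: 25.0
```

```bash
python3 -m jog '[2,0,0,0,0, 4,0,0,0,0, 6,0,0,0,0, 6,0,0,0,0, 6,0,0,0,0]'
```

```text
clock: 6.47
eef_pos: [511.9, 217.0, 204.7]
tool_rot: [3.14, 0.008, 0.076]
force: [-12.8, -2.7, 20.4]
width: 25.0
```

Home stop reached: force is −13 N, and the stroke is 50 mm after the tilt correction. Release, rise, and check.

```bash
python3 -m jog '[0,0,0,0,60, 0,0,0,0,60, 0,0,0,0,60, 0,0,0,0,60, 0,0,-40,0,60, 0,0,-80,0,60, 0,0,-120,0,60, -20,0,-160,0,60, -40,0,-200,0,60, -40,0,-210,0,60, -40,0,-210,0,60, -40,0,-210,0,60]'
python3 - <<'E'
from h import *
cp=camera_params("wrist");im,d=get_image("wrist")
cv2.imwrite("pics/w4.png",im);np.savez("w4.npz",im=im,d=d,K=cp["K"],T=cp["T"])
c=np.load("w4.npz");P=cloud(c,c["d"]);g=im.max(2)
q=P[(g<60)&(P[...,2]>54)&(P[...,2]<66)&(P[...,0]>440)&(P[...,0]<540)&(abs(P[...,1]-215)<25)]
print(len(q),q.mean(0).round(1),cv2.minAreaRect(q[:,:2].astype(np.float32)))
shift(560,-100,410,71.2); shift(647.5,-244,410,71.2)
E
```

```text
clock: 7.47
eef_pos: [475.6, 214.8, 413.6]
tool_rot: [-3.141, -0.003, 0.077]
force: [-0.9, 0.1, 0.4]
width: 60.2
467 [509.5 217.1  58.7] ((509.4942932128906, 216.58920288085938), (18.053913116455078, 24.037708282470703), 3.807758331298828)
clock 7.52 pos [475.6 214.6 412.4] yaw 4.38 F [-0.2  0.2  0.4] w 59.7 -> shift [ 60.2 320.1   2.4] turn -66.8
clock 7.52 pos [475.6 214.6 412.4] yaw 4.38 F [-0.2  0.2  0.4] w 59.7 -> shift [136.4 470.4   2.4] turn -66.8
```

View pics/w4.png

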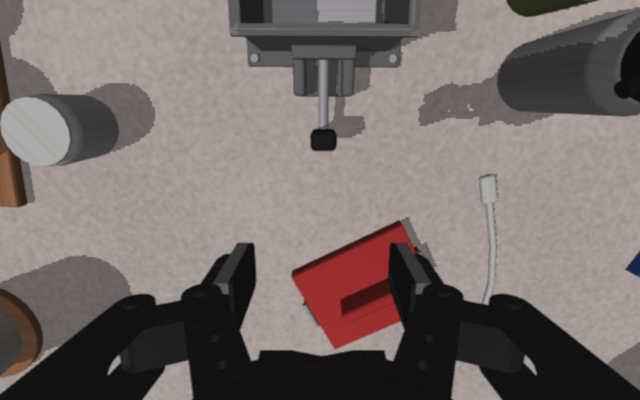

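The knob at (323,140) now sits at x 509.5, which matches home. Next I'll take a full wrist view of the rim.

```bash
python3 -m jog '[40,0,0,0,60, 80,0,0,0,60, 110,0,0,0,60, 110,0,0,0,60, 110,0,0,0,60, 110,0,0,0,60]'
python3 - <<'E'
from h import *
cp=camera_params("wrist");im,d=get_image("wrist")
cv2.imwrite("pics/w5.png",im);np.savez("w5.npz",im=im,d=d,K=cp["K"],T=cp["T"])
c=np.load("w5.npz");P=cloud(c,c["d"])
m=(P[...,2]>108)&(P[...,2]<120)&(P[...,0]>570)&(P[...,0]<720)&(abs(P[...,1]-225)<85)
v,u=np.where(m);print(u.min(),u.max(),v.min(),v.max(),cv2.minAreaRect(P[m][:,:2].astype(np.float32)),np.median(P[m][:,2]))
shift(560,-100,410,71.2); shift(647.5,-244,410,71.2)
E
```

```text
clock: 8.02
eef_pos: [584.6, 222.9, 410.4]
tool_rot: [3.14, 0.004, 0.076]
force: [-0.9, -0.5, -0.2]
width: 60.1
227 418 33 179 ((645.07958984375, 226.8645477294922), (108.37835693359375, 138.64097595214844), 4.1765336990356445) 114.37524293222003
clock 8.07 pos [584.2 223.1 411. ] yaw 4.4 F [-0.9  0.  -0.1] w 60.3 -> shift [-48.9 320.3   1.5] turn -66.8
clock 8.07 pos [584.2 223.1 411. ] yaw 4.4 F [-0.9  0.  -0.1] w 60.3 -> shift [ 27.3 470.6   1.3] turn -66.8
```

View pics/w5.png

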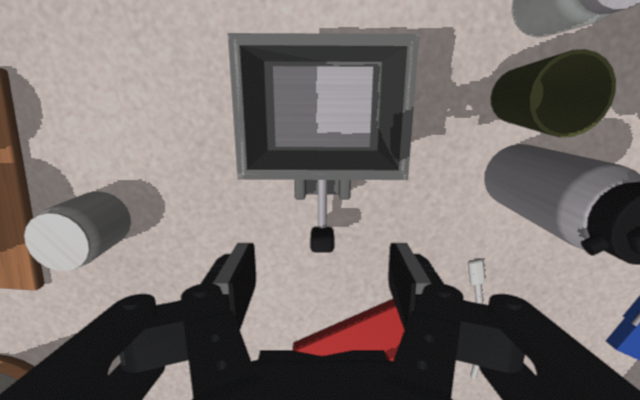

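Rim estimates: wrist (645.1,226.9), top (647.9,225.4), yaw 4.2°. Next is a look over the lid from above.

```bash
python3 -m jog '[4,526,0,-67,60, 4,526,0,-67,60, 4,526,0,-67,60, 4,526,0,-67,60, 4,526,0,-67,60, 4,526,0,-67,60, 4,526,0,-67,60, 4,526,0,-67,60, 4,526,0,-67,60, 4,526,0,-67,60, 4,526,0,-67,60, 4,526,0,-67,60, 4,526,0,-67,60, 4,526,0,-67,60, 4,526,0,-67,60, 4,526,0,-67,60, 4,526,0,-67,60, 4,526,0,-67,60]'
python3 - <<'E'
from h import *
cp=camera_params("wrist");im,d=get_image("wrist")
cv2.imwrite("pics/w6.png",im);np.savez("w6.npz",im=im,d=d,K=cp["K"],T=cp["T"])
c=np.load("w6.npz");P=cloud(c,c["d"])
for a,b in((12,28),(46,62)):
    m=(P[...,2]>a)&(P[...,2]<b)&(P[...,0]>560)&(P[...,0]<735)&(abs(P[...,1]+244)<95)
    k,l,st,ce=cv2.connectedComponentsWithStats(m.astype(np.uint8)); m=l==1+np.argmax(st[1:,4])
    v,u=np.where(m);print(u.min(),u.max(),v.min(),v.max(),P[m].mean(0).round(1),cv2.minAreaRect(P[m][:,:2].astype(np.float32)))
shift(647.5,-244,199,71.2)
E
```

```text
clock: 9.57
eef_pos: [629.7, -298.8, 413.0]
tool_rot: [-3.141, -0.001, 1.249]
force: [-0.5, 0.4, -0.1]
width: 59.9
260 377 31 187 [ 645.8 -239.1   18.4] ((644.1472778320312, -243.57864379882812), (159.75802612304688, 118.3757095336914), 71.3922119140625)
312 326 77 151 [ 644.7 -242.6   53.7] ((644.51611328125, -243.80352783203125), (69.0563735961914, 13.367493629455566), 70.99514770507812)
clock 9.62 pos [ 629.7 -299.2  413. ] yaw 71.54 F [0.2 0.2 0.4] w 59.7 -> shift [ 57.8  -0.6 214.1] turn 0.3
```

View pics/w6.png

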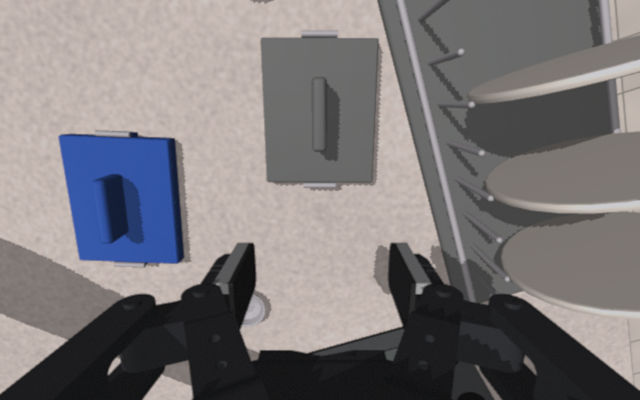

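The grey lid spans (260–377, 31–187), with its handle at (319,114) and the blue decoy to the left. Descending onto the handle.

```bash
python3 -m jog '[30,-2,0,0.3,60, 57.5,-2,0,0.3,60, 57.5,-2,40,0.3,60, 57.5,-2,80,0.3,60, 57.5,-2,120,0.3,60, 57.5,-2,150,0.3,60, 57.5,-2,175,0.3,60, 57.5,-2,195,0.3,60, 57.5,-2,207,0.3,60, 57.5,-2,213,0.3,60, 57.5,-2,213,0.3,60, 57.5,-2,213,0.3,60]'
python3 - <<'E'
from h import *
shift(646,-243.8,199,71.2)
im,d=get_image("wrist");cv2.imwrite("pics/w7.png",im)
E
```

```text
clock: 10.62
eef_pos: [646.4, -245.8, 200.8]
tool_rot: [3.14, -0.0, 1.241]
force: [0.6, 0.7, 0.7]
width: 60.0
clock 10.62 pos [ 646.4 -245.8  200.8] yaw 71.1 F [0.6 0.7 0.7] w 60.0 -> shift [ 1.7 -1.1  1.8] turn -0.1
```

View pics/w7.png

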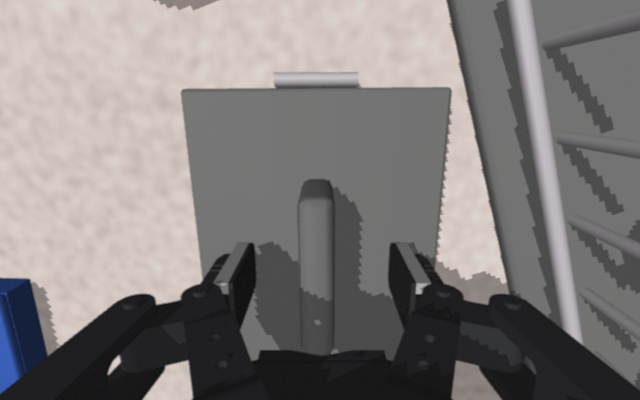

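The handle is at u≈317, about 2 mm left of mid-jaw. Correct and close.

```bash
python3 -m jog '[1.7,-1.5,1.5,0,60, 1.7,-1.5,1.5,0,60, 1.7,-1.5,1.5,0,0, 1.7,-1.5,1.5,0,0, 1.7,-1.5,1.5,0,0, 1.7,-1.5,1.5,0,0, 1.7,-1.5,1.5,0,0, 1.7,-1.5,1.5,0,0, 1.7,-1.5,1.5,0,0, 1.7,-1.5,1.5,0,0, 1.7,-1.5,1.5,0,0]'
python3 - <<'E'
from h import *
shift(646,-243.8,199,71.2)
E
```

```text
clock: 11.58
eef_pos: [645.2, -244.0, 198.6]
tool_rot: [3.141, 0.0, 1.24]
force: [-0.3, 0.7, 4.2]
width: 12.8
clock 11.58 pos [ 645.2 -244.   198.6] yaw 71.07 F [-0.3  0.7  4.2] w 12.8 -> shift [ 0.4  0.7 -0.4] turn -0.1
```

```bash
python3 -m jog '[0,0,-10,0,0, 0,0,-30,0,0, 0,0,-60,0,0, 0,0,-95,0,0, 0,0,-130,0,0, 0,0,-165,0,0, 0,0,-200,0,0, 0,0,-225,0,0, 0,0,-235,0,0, 0,0,-235,0,0, 0,0,-235,0,0]'
python3 - <<'E'
from h import *
shift(646,226.5,433,94.2)
for n in("wrist","scene"):
    cp=camera_params(n);im,d=get_image(n);cv2.imwrite(f"pics/{n}8.png",im);np.savez(f"{n}8.npz",im=im,d=d,K=cp["K"],T=cp["T"])
E
```

```text
clock: 12.5
eef_pos: [644.5, -243.7, 432.1]
tool_rot: [-3.14, 0.0, 1.241]
force: [-0.5, -0.4, -1.8]
width: 13.3
clock 12.5 pos [ 644.5 -243.7  432.1] yaw 71.09 F [-0.5 -0.4 -1.8] w 13.3 -> shift [ 445.3 -151.    -0.7] turn -23.1
```

View pics/wrist8.png

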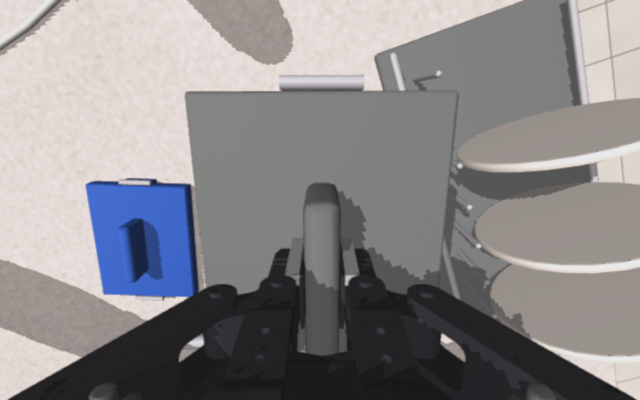

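View pics/scene8.png

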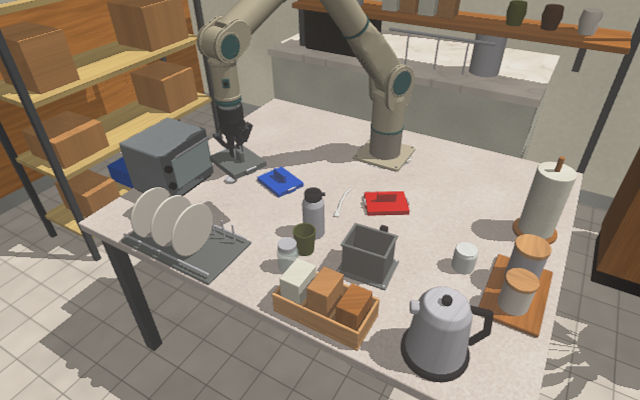

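The lid hangs level in the jaws, spanning (187–457) with its far edge at row 92, and everything else is undisturbed. Measuring its pose relative to the tool.

```bash
cat > lidm.py <<'E'
from h import *
def lidmeas(f):
    c=np.load(f);P=cloud(c,c["d"]);T=c["T"]
    s=read_state();R=Ro.from_euler("xyz",s["tool_rot"]).as_matrix()
    Q=(P-s["eef_pos"])@R  # tool coords
    ok=(Q[...,2]>165)&(Q[...,2]<195)&(abs(Q[...,1])<75)&(Q[...,0]>-20)&(Q[...,0]<100)&(c["d"]>0)
    v,u=np.where(ok);q=Q[ok]
    m2=ok.copy()
    A=np.c_[q[:,:2],np.ones(len(q))];co=np.linalg.lstsq(A,q[:,2],rcond=None)[0]
    r=abs(q[:,2]-A@co)<2.5;co=np.linalg.lstsq(A[r],q[r,2],rcond=None)[0]
    print("plane tilt dz/dx,dz/dy",co.round(4),"n",r.sum())
    g=np.zeros(ok.shape,bool);g[v[r],u[r]]=1
    fr=np.array([Q[np.where(g[:,uu])[0].min(),uu] for uu in range(215,435,4) if g[:,uu].any()])
    fr=fr[(fr[:,1]<-25)|(fr[:,1]>25)]
    k=np.polyfit(fr[:,1],fr[:,0],1);print("front edge x in tool at y=0",k[1].round(2),"slope deg",np.degrees(k[0]).round(2))
    L=[];Rr=[]
    for vv in range(100,230,4):
        w=np.where(g[vv])[0]
        L.append(Q[vv,w.min()]);Rr.append(Q[vv,w.max()])
    L=np.array(L);Rr=np.array(Rr)
    print("y range",np.median(L[:,1]).round(1),np.median(Rr[:,1]).round(1),"slopes",[np.degrees(np.polyfit(a[:,0],a[:,1],1)[0]).round(2) for a in(L,Rr)])
E
python3 - <<'E'
from lidm import *
lidmeas("wrist8.npz")
c=np.load("scene8.npz");P=cloud(c,c["d"]);m=(P[...,0]>540)&(P[...,0]<740)&(P[...,1]>-340)&(P[...,1]<-150)&(P[...,2]>200)&(P[...,2]<275)
q=P[m];print(len(q),np.percentile(q[:,2],[0,1,5,25,50,75,95]).round(1))
E
```

```text
plane tilt dz/dx,dz/dy [ 7.000000e-04 -2.800000e-03  1.784461e+02] n 44248
front edge x in tool at y=0 73.87 slope deg -0.09
y range -58.4 57.9 slopes [np.float64(-0.09), np.float64(0.01)]
1058 [232.7 235.1 238.6 251.  253.3 254.7 259.4]
```

The lid is centred in the tool within 0.3 mm, level and square, with its lower edge 198 mm below the TCP. Carrying it across, edge at about 234 mm.

```bash
python3 -m jog '[10,-3,0,0,0, 28,-9.5,0,-1,0, 56,-19,0,-2,0, 85,-29,0,-4,0, 114,-39,0,-5,0, 143,-48,0,-7,0, 172,-58,0,-8,0, 201,-68,0,-10,0, 230,-78,0,-11,0, 259,-88,0,-13,0, 288,-98,0,-14,0, 317,-107,0,-16,0, 346,-117,0,-17,0, 373,-126,0,-19,0, 398,-135,0,-20,0, 418,-142,0,-21,0, 433,-147,0,-22,0, 442,-150,0,-23,0, 445,-151,0,-23,0, 445,-151,0,-23,0]'
python3 - <<'E'
from lidm import *
shift(646,226.5,330,94.2)
for n in("wrist","top"):
    cp=camera_params(n);im,d=get_image(n);cv2.imwrite(f"pics/{n}9.png",im);np.savez(f"{n}9.npz",im=im,d=d,K=cp["K"],T=cp["T"])
lidmeas("wrist9.npz")
E
```

```text
clock: 14.27
eef_pos: [646.1, 226.6, 432.8]
tool_rot: [-3.141, 0.0, 1.643]
force: [0.5, -0.4, -1.8]
width: 13.4
clock 14.27 pos [646.1 226.6 432.8] yaw 94.14 F [ 0.5 -0.4 -1.8] w 13.4 -> shift [-1.000e-01 -0.000e+00  1.028e+02] turn -0.1
plane tilt dz/dx,dz/dy [-3.000000e-04  7.000000e-04  1.802889e+02] n 44435
front edge x in tool at y=0 76.55 slope deg 0.04
y range -59.7 56.6 slopes [np.float64(-0.32), np.float64(-0.23)]
```

View pics/wrist9.png

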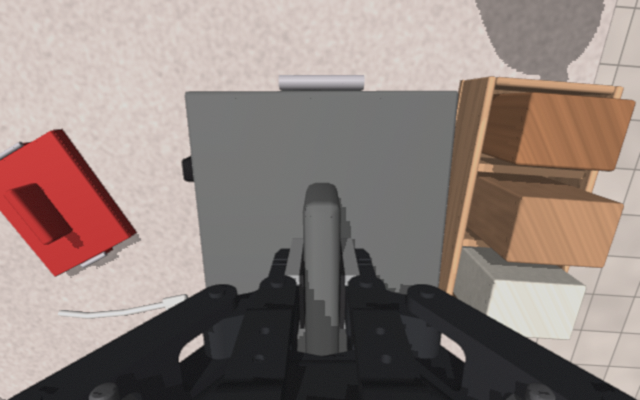

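View pics/top9.png

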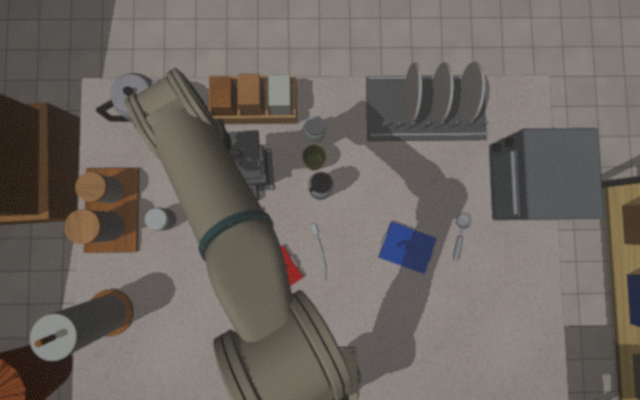

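```bash
python3 - <<'E'
from h import *
n="scene";cp=camera_params(n);im,d=get_image(n);cv2.imwrite(f"pics/{n}10.png",im);np.savez(f"{n}10.npz",im=im,d=d,K=cp["K"],T=cp["T"])
P=cloud(cp,d)
m=(P[...,2]>210)&(P[...,2]<275)&(abs(P[...,0]-646)<90)&(abs(P[...,1]-226)<100)&(d>0)
q=P[m];print(len(q),np.percentile(q[:,2],[0,1,5,25,50,75,95]).round(1), q.min(0).round(),q.max(0).round())
t=np.load("top0.npz");Q=cloud(t,t["d"]);m=(Q[...,1]>380)&(Q[...,0]>650)&(Q[...,2]>20);print("kettle",Q[m].min(0).round(),Q[m].max(0).round())
t=np.load("top9.npz");Q=cloud(t,t["d"]);m=(Q[...,1]>250)&(Q[...,0]>500)&(Q[...,2]>300)&(t["d"]>0);print("arm",Q[m].min(0).round(),Q[m].max(0).round())
E
```

```text
1573 [234.9 236.9 240.7 253.3 255.1 256.4 263.2] [582. 143. 235.] [713. 304. 275.]
kettle [652. 415.  20.] [908. 647. 210.]
arm [611. 250. 625.] [672. 279. 663.]
```

View pics/scene10.png

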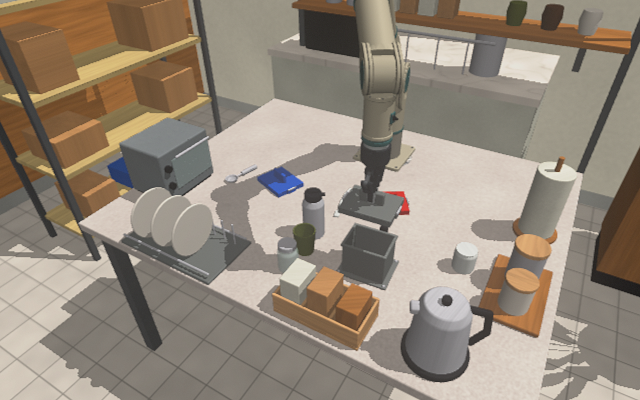

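The arm is well clear of everything, and the lid at (370,204) is over the canister at (368,253). Comparing lid and rim within the scene camera alone.

```bash
cat >> lidm.py <<'E'
def scn(f,zl):
    c=np.load(f);P=cloud(c,c["d"]);ok=c["d"]>0
    for nm,a,b in(("lidtop",zl-5,zl+5),("rim",111,121)):
        m=ok&(P[...,2]>a)&(P[...,2]<b)&(P[...,0]>560)&(P[...,0]<730)&(abs(P[...,1]-226)<100)
        k,l,st,ce=cv2.connectedComponentsWithStats(m.astype(np.uint8));m=l==1+np.argmax(st[1:,4])
        q=P[m];r=cv2.minAreaRect(q[:,:2].astype(np.float32));print(nm,len(q),np.median(q[:,2]).round(1),np.round(r[0],1),np.round(r[1],1),round(r[2],1))
E
python3 - <<'E'
from lidm import *
scn("scene10.npz",255); scn("scene0.npz",255)
shift(646,226.5,330,94.2)
E
```

```text
lidtop 1225 255.3 [649.9 222.9] [126.  161.9] 5.5
rim 438 116.3 [645.9 225.2] [114.7 140.2] 4.1Traceback (most recent call last):
  File "<stdin>", line 2, in <module>
  File "lidm.py", line 26, in scn
    k,l,st,ce=cv2.connectedComponentsWithStats(m.astype(np.uint8));m=l==1+np.argmax(st[1:,4])
                                                                          ~~~~~~~~~^^^^^^^^^^
    return _wrapfunc(a, 'argmax', axis=axis, out=out, **kwds)
    return bound(*args, **kwds)
ValueError: attempt to get argmax of an empty sequence
```

```bash
python3 -m jog '[0,0,10,0,0, 0,0,30,0,0, 0,0,50,0,0, 0,0,70,0,0, 0,0,82,0,0, 0,0,90,0,0, 0,0,92,0,0, 0,0,92,0,0, 0,0,92,0,0]'
python3 - <<'E'
from lidm import *
shift(646,226.5,332,94.2)
n="scene";cp=camera_params(n);im,d=get_image(n);np.savez("scene11.npz",im=im,d=d,K=cp["K"],T=cp["T"])
cv2.imwrite("pics/s11.png",cv2.resize(im[170:310,290:450],None,fx=4.2,fy=4.2,interpolation=cv2.INTER_CUBIC))
cp=camera_params("wrist");im,d=get_image("wrist");cv2.imwrite("pics/w11.png",im)
E
```

```text
clock: 15.17
eef_pos: [646.8, 226.1, 342.2]
tool_rot: [3.14, -0.001, 1.642]
force: [-0.3, 0.0, -1.1]
width: 13.0
clock 15.17 pos [646.8 226.1 342.2] yaw 94.07 F [-0.3  0.  -1.1] w 13.0 -> shift [ 0.4 -0.8 10.2] turn -0.1
```

View pics/s11.png

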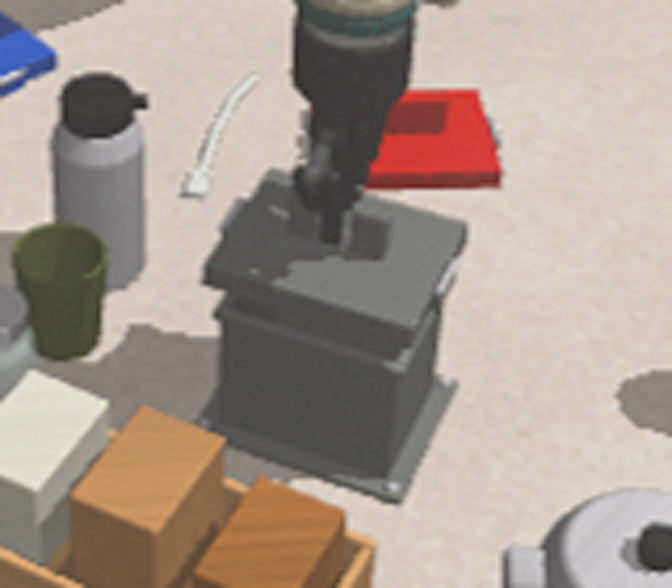

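View pics/w11.png

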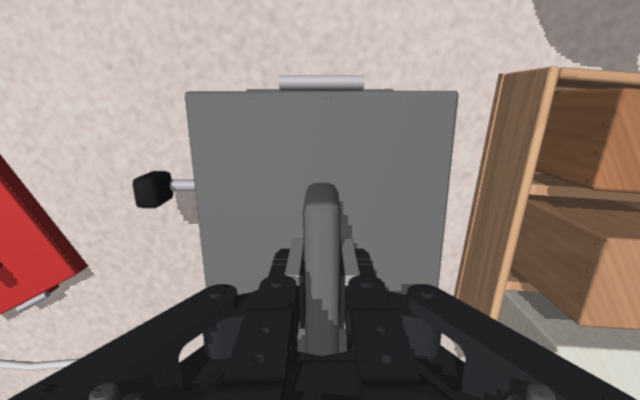

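Lid sits over the rim in the scene crop (lid corners (205,275), (415,328), (467,225)). The wrist view shows the knob still home at (152,190). Quick corner cast to cross-check centring.

```bash
python3 - <<'E'
from lidm import *
c=np.load("scene11.npz")
R=lambda a:np.array([[np.cos(a),-np.sin(a)],[np.sin(a),np.cos(a)]])
def ct(nm,z,pts):
    for (u,v),off in pts:
        p=plane(c,290+(u+.5)/4.2-.5,170+(v+.5)/4.2-.5,z)[:2]-R(np.radians(4.2))@np.array(off)
        print(nm,off,"centre",p.round(1))
ct("lid top",163.5,[((415,330),(59,74)),((205,277),(59,-74)),((467,225),(-59,74))])
ct("rim top",115,[((397,370),(54,69)),((214,313),(54,-69))])
scn("scene11.npz",163)
shift(646,226.5,332,94.2)
E
```

```text
lid top (59, 74) centre [646.2 228.1]
lid top (59, -74) centre [656.6 234.4]
lid top (-59, 74) centre [649.6 226.2]
rim top (54, 69) centre [642.6 221.4]
rim top (54, -69) centre [643.2 227.4]
lidtop 1188 164.4 [646.8 225.2] [125.6 159.9] 5.1
rim 195 116.1 [667.7 226.9] [ 74.1 138.9] 4.5
clock 15.27 pos [646.8 226.3 342.5] yaw 94.08 F [ 0.1  1.  -1.2] w 13.2 -> shift [ 0.3 -0.8 10.5] turn -0.1
```

The hand-picked corners scatter by several mm, so I don't rely on them. The wrist rim estimate (645.1,226.9) is the better one, because the wrist lid estimate matched where the jaws actually gripped. Final trim and descent.

```bash
python3 -m jog '[0.3,-1.2,4,0,0, 0.3,-1.2,8,0,0, 0.3,-1.2,11,0,0, 0.3,-1.2,11,0,0, 0.3,-1.2,11,0,0, 0.3,-1.2,11,0,0, 0.3,-1.2,11,0,0]'
python3 - <<'E'
from lidm import *
shift(645.5,226.5,331,94.2)
n="scene";cp=camera_params(n);im,d=get_image(n);np.savez("scene12.npz",im=im,d=d,K=cp["K"],T=cp["T"])
cv2.imwrite("pics/s12.png",im)
n="wrist";cp=camera_params(n);im,d=get_image(n);np.savez("wrist12.npz",im=im,d=d,K=cp["K"],T=cp["T"])
lidmeas("wrist12.npz")
P=cloud(cp,d);g=im.max(2)
q=P[(g<60)&(P[...,2]>54)&(P[...,2]<66)&(P[...,0]>440)&(P[...,0]<540)&(abs(P[...,1]-215)<25)]
print("knob",len(q),np.round(cv2.minAreaRect(q[:,:2].astype(np.float32))[0],1) if len(q)>5 else 0)
scn("scene12.npz",152)
a=np.load("scene0.npz")["im"].astype(int);b=np.load("scene12.npz")["im"].astype(int)
print(read_state()["qd"].round(3))
E
```

```text
clock: 15.85
eef_pos: [645.3, 226.3, 330.4]
tool_rot: [3.141, -0.0, 1.642]
force: [-0.5, -0.0, -1.1]
width: 13.1
clock 15.85 pos [645.3 226.3 330.4] yaw 94.08 F [-0.5 -0.  -1.1] w 13.1 -> shift [ 0.1  0.2 -0.6] turn -0.1
plane tilt dz/dx,dz/dy [8.000000e-04 2.000000e-04 1.801358e+02] n 44242
front edge x in tool at y=0 74.1 slope deg -0.09
y range -59.2 57.3 slopes [np.float64(-0.32), np.float64(-0.17)]
knob 773 [509.8 218.3]
lidtop 1185 152.6 [646.5 225.6] [122.3 159.9] 3.8
rim 165 116.3 [692.3 228.8] [ 19.8 137.9] 4.6
[-0.001 -0.    -0.002  0.     0.002 -0.    -0.   ]
```

View pics/s12.png

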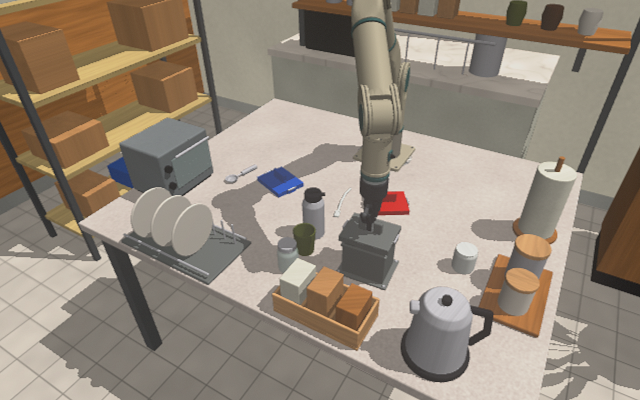

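The lid at (370,235) hangs about 16–17 mm above the rim, centred and level. The knob is home and nothing else has moved, so I'm handing in.

```bash
python3 -c "
from cell import *
print(finish_job())"
```

```text
the job is handed in; nothing more can be done
None
```

I pulled the gate out to its stop and pushed it fully home. Then I lifted the grey lid by its handle, carried it over the row with its lower edge about 234 mm up, and handed in while holding it over the canister. The job took about 16 s of the 61 s; no verdict is reported.

**Last checks:**
- **Gate:** the knob was at x ≈ 509.8 mm, which is the home position. The force rose against the stop at both ends of the stroke.
- **Height:** the lid's lower edge was about 16–17 mm above the rim by both the wrist and scene cameras.
- **Alignment:** the lid was level within about 0.001 rad and square within about 0.2°. It was centred within about 1–3 mm.
- **Hold:** the lid was still and gripped (opening 13 mm), and the wrist force of about 1 N gave no sign of contact with the canister.
- **Other things:** flask, cup, jar, tin, bombilla and spoon looked undisturbed in the last scene picture. I checked these by eye, not by measurement.

**Disagreements:** the cameras differed by up to 3 mm on the rim's centre in x. I used the wrist estimate, because its reading for the lid matched where the jaws actually gripped. Corner points I picked by hand in the scene picture scattered by up to about 10 mm, so I set them aside. With the lid in place the rim was mostly hidden, so the final centring rests on the earlier view of the rim.

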